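# Unlock the bench gas valve, re-zero it and hold it two turns open

## Task

The metering valve on the bench gas station has to be set afresh. Lever the red lock bar out of its spring catch with the screwdriver (it goes in from the right, over the notched rest and under the bar; keep the fingers off the bar) and lay the screwdriver down on the bench. Then take the wheel by its upright crank handle, close the valve clockwise until it stops, open it again by exactly two full turns, and finish still gripping the handle at that setting, so that I can tighten the gland nut; do not disturb the bottles, the tip box or the timer.

Things in the scene. Friction and masses are not known exactly. Their poses are not given: they have to be found in the camera images.
- station: gas valve station, fixed to the bench: grey base plate, brass valve, horizontal black hand wheel. Origin at bench level on the wheel's upright axis; its x axis points from the red lock bar to the wheel's axis (away from the robot), y left, z up. The plate, 10 mm thick, spans x -125 to +70, y -80 to +100 mm. A gauge stands left (y +55 mm, top 113 mm above the bench)
- wheel (a joint): turn of the hand wheel in rad: 0 = shut, on its stop; grows as it opens (counter-clockwise from above), 6.283 per turn, at most 22. It starts less than one turn open, needs about 2 N at the handle and stays where it is left. While the lock bar is in its catch, the bar's tooth stands up between the two spokes and blocks the wheel
- handle: the wheel's upright black crank handle, 18 mm in diameter, from 133 to 183 mm above the bench, 42 mm from the wheel's axis; it spins freely about its own axis, so a gripper holding it need not turn as it goes round. Origin on its axis at its foot, z up. At the start it is on the left half of the wheel
- handle_grip (a point): point on the handle's axis 32 mm above its foot, 165 mm above the bench: a good height to grip
- lock_bar: red lock bar, 12 mm wide, 8 thick, along the station's x axis, before and under the wheel. Rocks on a pin (origin) 66 mm before the wheel's axis, 100 mm above the bench. Its tail reaches 41 mm from the pin towards the robot, into a steel leaf catch; the other end has an upright tooth. Level = locked; lifting the tail tilts its z axis, at most 0.35 rad
- lock_tail (a point): middle of the tail's underside, 24 mm from the pin; 96 mm above the bench when locked. The screwdriver goes under here from the right, along the station's y axis, 10 to 15 mm past the middle, with 8 mm of room before and behind the shank. Lifting here takes about 12 N; past 0.12 rad tilt the catch snaps under the tail and keeps the bar up at about 0.2; the wheel is free from 0.16
- pry_notch (a point): bottom of the notch in the steel pry rest, on which the shank pivots: 86 mm above the bench, 28 mm right (station -y) of the middle of the tail, at the same x. The notch is 22 mm wide between two 14 mm high horns; the rest is 7 mm thick along y. A level 6 mm shank passes with its axis 89 to 93 mm above the bench; pressing the handle down some 45 mm then lifts the tail out
- screwdriver: flat-blade screwdriver lying on the bench to the right of the station, 194 mm long, 90 g: blue handle of 22 x 22 mm section from 46 mm behind to 34 mm before the origin, steel shank 6 mm in diameter, 7 mm wide blade. Origin on its underside below the handle's middle, x towards the tip, z up. Its axis is 11 mm above its underside
- screwdriver_handle (a point): middle of the screwdriver's handle on its axis
- screwdriver_tip (a point): end of the screwdriver's blade, on its axis, 148 mm from the handle's middle
- dye_bottle: bystander: small bottle with black cap and red band, 40 x 40 x 85 mm, left of the station; origin at its foot
- calib_bottle: bystander: small bottle with red cap and violet band, 34 x 34 x 68 mm, left of the station; origin at its foot
- tip_box: bystander: blue pipette tip box with clear lid, 81 x 118 x 62 mm, further left; origin at its foot
- timer: bystander: white lab timer with blue buttons, 62 x 62 x 21 mm, at the right behind; origin at its foot
- wheel_hub (a point): middle of the hub's top, 131 mm above the bench. The wheel is 103 mm across, its rim 117 to 130 mm above the bench, with two spokes in one line; one ends under the handle. The end of the stem in the hub creeps up 3 mm per turn of opening

How it is judged:
By the outcome, as a careful person would: the job done as asked, in the order asked, and still so for the second after the job is handed in, while the arm keeps its last pose, push and grip.
It also fails if it takes over 72 s, if anything falls off the work surface, if the arm or the gripper's body presses on something with over 40 N, if the wrist force passes 120 N, or if a joint passes its speed limit or range.

## Robot

A 6-joint arm with a two-finger parallel gripper is mounted at the origin on a cart in front of the work surface, level with it; the furniture and walls round the work are solid. World frame = base frame: x ahead of the robot, y to its left, z up, the work surface at z = 0. Lengths are in m, angles in rad, forces in N, time in s.
With the tool pointing down it reaches from about 0.375 to 0.9 m from the base axis. Payload 3.1 kg.
Tool frame: the origin (TCP) lies between the finger pads, 19 mm behind the fingertips; this is the grasp point; z points along the fingers, y is the line along which they close (so a half turn about z gives the same grasp; the last joint's range is limited). The gripper opens to 87 mm and grips with 3 to 60 N. Pads are 19 mm wide; open, the fingers measure 117 mm over their backs; the gripper's body (75 mm by 190 mm) begins 51 mm behind the grasp point.
Start: joints at [1.127, 0.527, 1.433, -0, 1.181, -0.178], TCP at [0.164, 0.603, 0.241] pointing down, gripper open.
Joint ranges: [-3.08, 3.08], [-0.75, 2.2], [0.22, 2.44], [-1.43, 4.57], [0, 2.65], [-2.85, 2.85]. Speed limits (rad/s): [2.79, 2.79, 3.14, 3.14, 3.14, 3.14].

## Interface

Orientations are given as a unit quaternion [x, y, z, w].
In Python, from rig import get_obs, vision, hand_in, nets gives the robot as it stands.
- The arm moves only by the tool apply_moves, never from a script. Its argument "series" is a list of rows, each an object with "offset": the shift along the world's x, y, z in cm, a list of three; "rot": the turn, a rotation vector about the world's x, y, z in degrees, a list of three. A call has 1 to 20 rows; each row is the pose to reach, as a shift and turn from the pose commanded when the call began; what a row does not reach only later rows make up. A row lasts 1/10 s, in which the tool goes at most 50 mm and 8.59 degrees, less where a joint would pass 70% of its speed; a pose out of reach is approached as far as the arm can. A call with a gripper value outside its range is refused whole. "hand" is the opening, from 0 (shut) to 1 (fully open), set as the call begins (left out, the last holds). The fingers move at their own pace and stop on an object; "newtons" is the grip in N (left out, the last holds). Time passes only in rows, so rows that repeat a pose let the fingers close. It gives the time, the measured TCP pose, the force, the opening and the grip force at its end, in the units of the state.
- get_obs(): the state, without advancing time (a new reading comes with each control period).
- vision.camera(name): name is "scene" or "top"; returns the picture (384x512x3 uint8, red, green, blue); there is no depth.
- vision.calibration(name): a dict with "K" (3x3 intrinsics, pixels), "k1" (the pictures are not rectified: a ray, as slopes to the right and down, at radius r is drawn at 1 + k1 r^2 times it, then the intrinsics apply), "R" (3x3) and "t" (3): a world point X has camera coordinates R X + t. Camera axes: x right, y down, z forward; pixel columns grow to the right and rows downward; lengths in m; the calibration is good to about 2 mm. A picture is of the moment at which its call begins. calibration takes no time and is no camera call.
- hand_in(): hands the job in; it is judged then, once.
Trained networks look in the newest picture that a camera, given by its name, has taken for a name from the list of things; names that differ only in an ending like _2 or _b are one class to them, and where a whole thing is asked for, a point or a joint stands for the part that bears it (a point fixed in the world has none). Each returns a list of dicts, best first, with "conf" (0 to 1); they miss things now and then, are a little off and sometimes report something else, mostly with a low value. They report only what shows in the picture. A call takes as long as a camera call.
- nets.search_frame(camera, query): "centre" ([x, y, z] in m, in world coordinates, good to about 4 mm: the middle of the surface that is visible of it).
- nets.spot_point(camera, query): "centre" ([x, y, z] in m, in world coordinates, good to about 4 mm: a listed point, or the origin of a listed thing).
The state is a dict: "time": time; "q": joint angles; "joint_velocities": joint speeds; "joint_torque": joint torques, N m; "position": TCP position; "tool_rot": TCP orientation; "ft_force": force on the tool from outside, world axes, zero at the start; "moment": the same for the moment, N m; "grip_width": finger opening in m; "grip_force": force on a finger pad.
Only numpy, scipy, OpenCV 4.12 (cv2) and the standard library are available. Lean on these libraries where they do the work, as an engineer would, in place of code of your own. Each camera call takes 0.05 s, during which the arm holds its last target. There are 200 camera calls.

## Working session

There is one attempt and no reset: what is moved stays moved. The work goes in short steps, Python scripts to look and compute and a tool call to move; the robot and the scene stay as the last step left them, time stands still between calls to the robot, and variables do not carry over. Pictures are saved under pics/ and viewed, at most 10 in all, crops included, and the job is handed in when it is done.

Besides the shell and the picture viewer there is one more tool, called after "Request:" as name(argument=value, ...) on one line, values as JSON. apply_moves: Moves the arm, as the interface text tells. Its arguments: {"type":"object","properties":{"series":{"type":"array"},"hand":{"type":"number"},"newtons":{"type":"number"}},"required":["series"]}

```bash
ls; mkdir -p pics; python3 - <<'E'
from rig import get_obs, vision, nets
import cv2,numpy as np
o=get_obs();print({k:np.round(v,3).tolist() for k,v in o.items()})
for c in("scene","top"):
    cv2.imwrite(f"pics/{c}0.png",vision.camera(c)[:,:,::-1])
    k=vision.calibration(c);print(c,np.round(k["K"],1).tolist(),k["k1"],np.round(k["R"],3).tolist(),np.round(k["t"],3).tolist())
    for n in["station","handle","handle_grip","lock_bar","lock_tail","pry_notch","screwdriver","screwdriver_handle","screwdriver_tip","wheel_hub","dye_bottle","calib_bottle","tip_box","timer"]:
        r=nets.spot_point(c,n)
        print(n,[(np.round(d["centre"],4).tolist(),round(d["conf"],2)) for d in r[:2]])
E
```

```text
pics
{'time': 0.0, 'q': [1.127, 0.528, 1.434, 0.0, 1.181, -0.178], 'joint_velocities': [0.0, -0.001, 0.001, -0.0, 0.0, 0.0], 'joint_torque': [-0.0, -44.004, -17.66, 0.063, 0.058, -0.0], 'position': [0.163, 0.603, 0.24], 'tool_rot': [0.132, 0.991, -0.001, -0.0], 'ft_force': [0.027, 0.482, 0.084], 'moment': [-0.0, 0.019, 0.067], 'grip_force': 0.0, 'grip_width': 0.087}
scene [[391.7, 0.0, 263.0], [0.0, 391.7, 183.1], [0.0, 0.0, 1.0]] -0.03780867030223179 [[0.743, -0.67, 0.009], [-0.327, -0.374, -0.868], [0.585, 0.642, -0.496]] [-0.338, 0.315, 0.912]
station [([0.6159, 0.0852, -0.0055], 0.85), ([0.6268, 0.1294, 0.1679], 0.54)]
handle [([0.625, 0.1301, 0.133], 0.59), ([0.6254, 0.1297, 0.1696], 0.25)]
handle_grip [([0.5286, 0.0767, 0.0979], 0.38)]
lock_bar [([0.5483, 0.0772, 0.1001], 0.44), ([0.6182, 0.0842, 0.1305], 0.3)]
lock_tail [([0.5269, 0.0756, 0.1011], 0.48)]
pry_notch [([0.5346, 0.0458, 0.086], 0.83)]
screwdriver [([0.5078, -0.2853, -0.0003], 0.6)]
screwdriver_handle [([0.5083, -0.2861, 0.009], 0.92), ([0.5975, 0.2264, 0.0012], 0.69)]
screwdriver_tip [([0.3663, -0.2485, 0.0091], 0
[... 485 characters left out ...]
[0.6156, 0.0847, -0.0002], 0.76)]
handle [([0.625, 0.1276, 0.1328], 0.51)]
handle_grip [([0.5517, 0.0739, 0.1005], 0.57), ([0.6239, 0.1313, 0.1648], 0.36)]
lock_bar [([0.5489, 0.0726, 0.1016], 0.5)]
lock_tail []
pry_notch [([0.5338, 0.04, 0.089], 0.78)]
screwdriver [([0.5067, -0.2864, -0.002], 0.53)]
screwdriver_handle [([0.5073, -0.2855, 0.0139], 0.54)]
screwdriver_tip [([0.3674, -0.2468, 0.014], 0.77)]
wheel_hub [([0.5223, 0.2181, -0.0057], 0.71), ([0.6153, 0.0868, 0.1313], 0.66)]
dye_bottle [([0.596, 0.2204, -0.0002], 0.6)]
calib_bottle [([0.5213, 0.2174, -0.0034], 0.56)]
tip_box [([0.4997, 0.4713, -0.0033], 0.57)]
timer [([0.6774, -0.1446, 0.0007], 0.68), ([0.522, 0.2189, -0.002], 0.51)]
```

View pics/scene0.png

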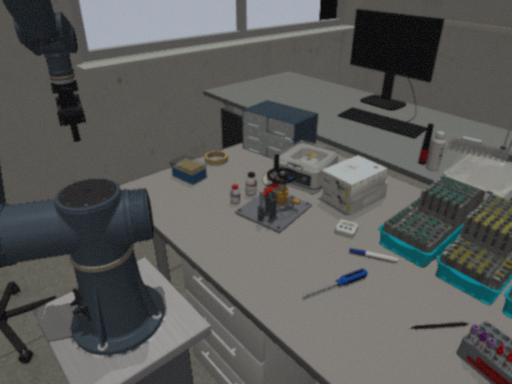

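View pics/top0.png

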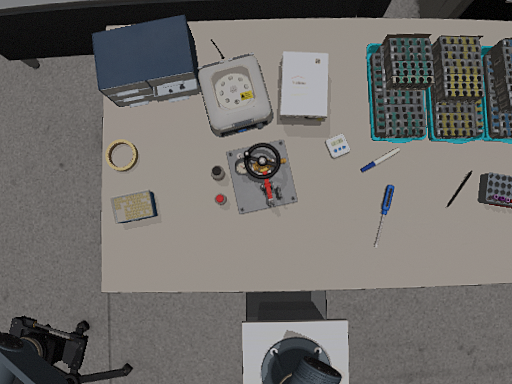

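The scene view shows the station at about (275,205) and the screwdriver at (335,285). In the top view the wheel is at (262,160), and the screwdriver runs from its handle at (388,200) to its tip at (376,245). Next I'll refine the poses.

```bash
cat > h.py <<'E'
import numpy as np,cv2
from rig import get_obs, vision, nets
def proj(c,X):
    k=vision.calibration(c);X=np.atleast_2d(X)@np.array(k["R"]).T+k["t"]
    s=X[:,:2]/X[:,2:];s=s*(1+k["k1"]*(s**2).sum(1,keepdims=True))
    K=np.array(k["K"]);return s@K[:2,:2].T+K[:2,2]
def unproj(c,uv,z):
    k=vision.calibration(c);K=np.array(k["K"]);uv=np.atleast_2d(uv).astype(float)
    d=cv2.undistortPoints(uv.reshape(-1,1,2),K,np.array([k["k1"],0,0,0.])).reshape(-1,2)
    R=np.array(k["R"]);C=-R.T@k["t"];r=np.c_[d,np.ones(len(d))]@R
    return C+r*((z-C[2])/r[:,2])[:,None]
E
python3 - <<'E'
from h import *
from scipy.optimize import least_squares
st={"station":(0,0),"lock_bar":(-.066,0),"lock_tail":(-.09,0),"pry_notch":(-.09,-.028),"wheel_hub":(0,0)}
z={"station":0,"lock_bar":.1,"lock_tail":.096,"pry_notch":.086,"wheel_hub":.131}
P=[];M=[];S={"screwdriver_handle":[],"screwdriver_tip":[],"handle":[],"handle_grip":[]}
for i in range(5):
  for c in("scene","top"):
    vision.camera(c)
    for n in list(st)+list(S):
        for d in nets.spot_point(c,n):
            p=np.array(d["centre"])
            if n in S: S[n].append(p)
            elif np.hypot(*(p[:2]-[.616,.086]))<.12 and abs(p[2]-z[n])<.012:P.append(p[:2]);M.append(st[n])
P=np.array(P);M=np.array(M)
f=lambda v:(np.c_[v[0]+M[:,0]*np.cos(v[2])-M[:,1]*np.sin(v[2]),v[1]+M[:,0]*np.sin(v[2])+M[:,1]*np.cos(v[2])]-P).ravel()
r=least_squares(f,[.616,.086,.15],loss="soft_l1",f_scale=.003);print(r.x,np.round(np.median(abs(r.fun)),4),len(P))
for n in S:
    a=np.array(S[n]);m=np.median(a,0);a=a[np.linalg.norm(a-m,axis=1)<.015];print(n,len(a),a.mean(0),a.std(0))
x,y,t=r.x
# overlay
def T(p):p=np.array(p,float).reshape(-1,3);return np.c_[x+p[:,0]*np.cos(t)-p[:,1]*np.sin(t),y+p[:,0]*np.sin(t)+p[:,1]*np.cos(t),p[:,2]]
for c,(u0,v0,w,h) in(("top",(222,135,84,84)),("scene",(226,140,96,96))):
    im=vision.camera(c)[:,:,::-1];s=6
    cr=cv2.resize(im[v0:v0+h,u0:u0+w],None,fx=s,fy=s,interpolation=cv2.INTER_CUBIC)
    def poly(p,col,cl=True):
        q=((proj(c,T(p))-[u0,v0]+.5)*s).astype(np.int32);cv2.polylines(cr,[q],cl,col,1)
    poly([(-.125,-.08,.01),(.07,-.08,.01),(.07,.1,.01),(-.125,.1,.01)],(0,255,0))
    a=np.linspace(0,6.28,60);poly(np.c_[.0515*np.cos(a),.0515*np.sin(a),.13+0*a],(255,255,0))
    poly([(-.107,-.006,.104),(-.066,-.006,.104),(-.066,.006,.104),(-.107,.006,.104)],(255,0,255))
    poly([(-.09,-.017,.086),(-.09,-.039,.086)],(0,255,255),False)
    cv2.imwrite(f"pics/ov_{c}.png",cr)
E
python3 -c "
import cv2,numpy as np
a=cv2.imread('pics/ov_top.png');b=cv2.imread('pics/ov_scene.png');a=cv2.resize(a,(400,400));b=cv2.resize(b,(400,400));cv2.imwrite('pics/ov.png',np.hstack([a,b]))"
```

```text
[0.61668609 0.08626373 0.16190288] 0.0014 48
screwdriver_handle 10 [ 0.50876 -0.28679  0.01103] [0.00163719 0.00140389 0.00290966]
screwdriver_tip 10 [ 0.36494 -0.24511  0.01192] [0.0012298  0.00228668 0.00278919]
handle 10 [0.62391 0.12702 0.1334 ] [0.00215659 0.00160922 0.00110091]
handle_grip 10 [0.62486 0.12776 0.16731] [0.00123061 0.00215323 0.0032556 ]
```

View pics/ov.png

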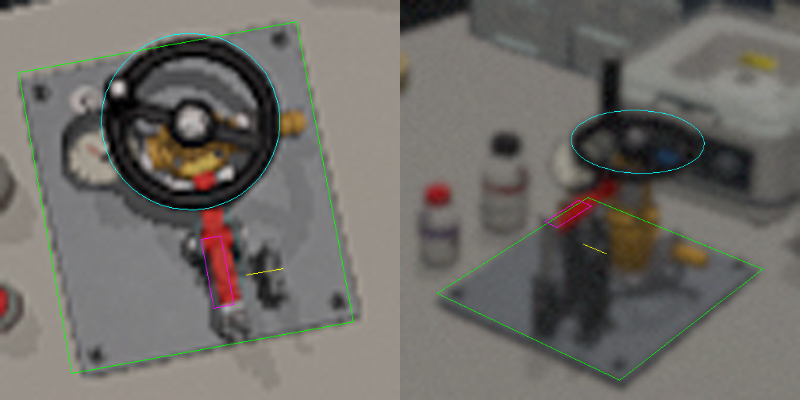

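The fit lines up with both views: the plate outline, the wheel circle and the red bar all match. Station is at (0.6167, 0.0863) with yaw 0.162. Moving to the screwdriver.

Request:
apply_moves(series=[{"offset": [2.4, -4.2, 0.5], "rot": [0, 0, 0]}, {"offset": [4.8, -8.4, 1], "rot": [0, 0, -1]}, {"offset": [7.2, -12.6, 1.5], "rot": [0, 0, -1]}, {"offset": [9.6, -16.8, 2], "rot": [0, 0, -1]}, {"offset": [12, -21, 2.5], "rot": [0, 0, -1]}, {"offset": [14.4, -25.2, 3], "rot": [0, 0, -1]}, {"offset": [16.8, -29.4, 3.5], "rot": [0, 0, -1]}, {"offset": [19.2, -33.6, 4], "rot": [0, 0, -1]}, {"offset": [21.6, -37.8, 4.5], "rot": [0, 0, -1]}, {"offset": [24, -42, 5], "rot": [0, 0, -1]}, {"offset": [26.4, -46.2, 5.5], "rot": [0, 0, -1]}, {"offset": [28.6, -50.3, 4], "rot": [0, 0, -1]}, {"offset": [29.5, -55, 2], "rot": [0, 0, -1]}, {"offset": [30.3, -59.5, 0], "rot": [0, 0, -1]}, {"offset": [31, -64, -2], "rot": [0, 0, -1]}, {"offset": [31.8, -68.5, -4], "rot": [0, 0, -1]}, {"offset": [32.5, -73, -6], "rot": [0, 0, -1]}, {"offset": [33.2, -77.5, -8], "rot": [0, 0, -1]}, {"offset": [33.9, -82, -10], "rot": [0, 0, -1]}, {"offset": [34.4, -86.5, -12], "rot": [0, 0, -1]}], hand=0.6)

```text
time: 8.6
position: [0.508, -0.2639, 0.1206]
tool_rot: [0.141, 0.99, -0.0, 0.0]
ft_force: [1.6, 0.3, 0.6]
grip_width: 0.0522
grip_force: 0.0
```

Request:
apply_moves(series=[{"offset": [0.1, -2.5, -3], "rot": [0, 0, 0]}, {"offset": [0.1, -2.5, -6], "rot": [0, 0, 0]}, {"offset": [0.1, -2.5, -8.5], "rot": [0, 0, 0]}, {"offset": [0.1, -2.5, -9.9], "rot": [0, 0, 0]}, {"offset": [0.1, -2.5, -9.9], "rot": [0, 0, 0]}])

```text
time: 9.1
position: [0.5082, -0.2865, 0.021]
tool_rot: [0.141, 0.99, 0.0, -0.001]
ft_force: [-0.6, 0.0, -0.0]
grip_width: 0.0522
grip_force: 0.0
```

Request:
apply_moves(series=[{"offset": [0, 0, 0], "rot": [0, 0, 0]}, {"offset": [0, 0, 0], "rot": [0, 0, 0]}, {"offset": [0, 0, 0], "rot": [0, 0, 0]}, {"offset": [0, 0, 0], "rot": [0, 0, 0]}, {"offset": [0, 0, 0], "rot": [0, 0, 0]}, {"offset": [0, 0, 0], "rot": [0, 0, 0]}, {"offset": [0, 0, 0], "rot": [0, 0, 0]}], hand=0, newtons=45)

```text
time: 9.8
position: [0.5088, -0.2867, 0.0228]
tool_rot: [0.141, 0.99, -0.0, 0.0]
ft_force: [-0.2, 1.0, 4.6]
grip_width: 0.0218
grip_force: 45.0
```

Request:
apply_moves(series=[{"offset": [0, 0, 2], "rot": [0, 0, 0]}, {"offset": [0, 0, 5], "rot": [0, 0, 0]}, {"offset": [0, 0, 8.5], "rot": [0, 0, -5]}, {"offset": [0.5, 1.5, 12], "rot": [0, 0, -12]}, {"offset": [1, 3, 12.8], "rot": [0, 0, -19]}, {"offset": [1.6, 5, 12.8], "rot": [0, 0, -26]}, {"offset": [2.3, 7, 12.8], "rot": [0, 0, -33]}, {"offset": [3, 9, 12.8], "rot": [0, 0, -40]}, {"offset": [3.7, 11, 12.8], "rot": [0, 0, -47]}, {"offset": [4.3, 13, 12.8], "rot": [0, 0, -54]}, {"offset": [4.9, 15, 12.8], "rot": [0, 0, -60]}, {"offset": [5.2, 15.8, 12.8], "rot": [0, 0, -64.5]}, {"offset": [5.2, 15.8, 10.5], "rot": [0, 0, -64.5]}, {"offset": [5.2, 15.8, 8], "rot": [0, 0, -64.5]}, {"offset": [5.2, 15.8, 8], "rot": [0, 0, -64.5]}, {"offset": [5.2, 15.8, 8], "rot": [0, 0, -64.5]}])

```text
time: 11.4
position: [0.5601, -0.1286, 0.1019]
tool_rot: [0.647, 0.762, -0.0, -0.001]
ft_force: [0.8, -0.4, -0.4]
grip_width: 0.0215
grip_force: 45.0
```

```bash
cat > look.py <<'E'
from h import *
import sys
x,y,t=.6167,.0863,.162
L=[]
for i in range(4):
  for c in("scene","top"):
    im=vision.camera(c)
    for n in("screwdriver_tip","screwdriver_handle"):
        for d in nets.spot_point(c,n)[:1]:
            p=np.array(d["centre"]);q=p[:2]-[x,y]
            s=[q[0]*np.cos(t)+q[1]*np.sin(t),-q[0]*np.sin(t)+q[1]*np.cos(t),p[2]]
            print(c,n,np.round(1000*np.array(s),1),round(d["conf"],2))
o=get_obs();p=o["position"];q=p[:2]-np.array([x,y]);print("tcp st",q[0]*np.cos(t)+q[1]*np.sin(t),-q[0]*np.sin(t)+q[1]*np.cos(t),p[2],o["tool_rot"])
o=[]
for c,(u0,v0,w,h) in(("top",(225,130,100,100)),("scene",(235,150,100,100))):
    im=vision.camera(c)[:,:,::-1]
    o.append(cv2.resize(im[v0:v0+h,u0:u0+w],(400,400),interpolation=cv2.INTER_CUBIC))
cv2.imwrite(f"pics/{sys.argv[1]}.png",np.hstack(o))
E
python3 look.py pre
```

```text
scene screwdriver_tip [-90.6 -55.6  89.1] 0.68
scene screwdriver_handle [ -90.7 -202.6   85.8] 0.6
top screwdriver_tip [-88.  -54.7  94.8] 0.5
scene screwdriver_tip [-91.7 -56.3  89.2] 0.52
scene screwdriver_handle [ -88.3 -201.4   88.5] 0.51
top screwdriver_tip [-90.9 -55.   92.9] 0.57
scene screwdriver_tip [-91.  -54.9  89.9] 0.65
scene screwdriver_handle [ -89.6 -205.4   87.4] 0.46
top screwdriver_tip [-88.9 -54.2  92.5] 0.67
scene screwdriver_tip [-92.4 -53.5  87.7] 0.74
top screwdriver_tip [-88.8 -54.2  92.3] 0.48
tcp st -0.09012244139358325 -0.203120511757166 0.10225659376610793 [ 6.47269661e-01  7.62261100e-01 -9.42729580e-08 -3.10253405e-05]
```

View pics/pre.png

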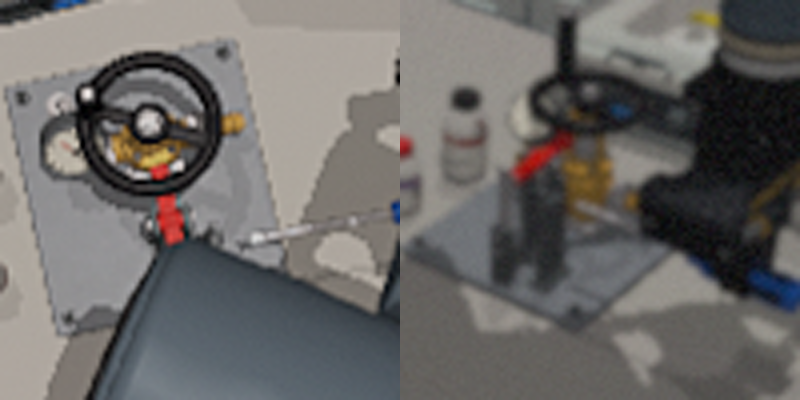

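The crop shows the shank level at right of the pry rest. In station coordinates the tip is at about (-90, -55, 91) mm, in line with the notch. Inserting.

Request:
apply_moves(series=[{"offset": [-0.16, 1, 0], "rot": [0, 0, 0]}, {"offset": [-0.32, 2, 0], "rot": [0, 0, 0]}, {"offset": [-0.49, 3, 0], "rot": [0, 0, 0]}, {"offset": [-0.65, 4, 0], "rot": [0, 0, 0]}, {"offset": [-0.65, 4, 0], "rot": [0, 0, 0]}])

```text
time: 13.2
position: [0.5532, -0.0866, 0.1022]
tool_rot: [0.646, 0.763, -0.0, -0.001]
ft_force: [-0.1, -0.5, -0.3]
grip_width: 0.0217
grip_force: 45.0
```

Request:
apply_moves(series=[{"offset": [-0.16, 1, 0], "rot": [0, 0, 0]}, {"offset": [-0.32, 2, 0], "rot": [0, 0, 0]}, {"offset": [-0.44, 2.7, 0], "rot": [0, 0, 0]}, {"offset": [-0.44, 2.7, 0], "rot": [0, 0, 0]}])

```text
time: 13.6
position: [0.549, -0.0605, 0.1022]
tool_rot: [0.647, 0.763, -0.0, -0.0]
ft_force: [-0.7, 0.8, -0.8]
grip_width: 0.0215
grip_force: 45.0
```

Request:
apply_moves(series=[{"offset": [0, 0, -0.2], "rot": [0, 0, 0]}, {"offset": [0, 0, -0.55], "rot": [2, 0.3, 0]}, {"offset": [0, 0, -0.92], "rot": [3.95, 0.64, 0]}, {"offset": [0, 0, -1.28], "rot": [5.9, 0.96, 0]}, {"offset": [0, 0, -1.64], "rot": [7.9, 1.29, 0]}, {"offset": [0, 0, -2], "rot": [9.9, 1.6, 0]}, {"offset": [0, 0, -2.37], "rot": [11.8, 1.93, 0]}, {"offset": [0, 0, -2.37], "rot": [11.8, 1.93, 0]}, {"offset": [0, 0, -2.37], "rot": [11.8, 1.93, 0]}])

```text
time: 14.5
position: [0.5503, -0.0634, 0.0785]
tool_rot: [0.644, 0.758, 0.067, -0.078]
ft_force: [-0.3, -3.6, -0.2]
grip_width: 0.0215
grip_force: 45.0
```

```bash
python3 look.py pry12; python3 -c "
from rig import get_obs;o=get_obs();print(o['ft_force'],o['moment'])"
```

```text
scene screwdriver_tip [-88.5   8.   95.1] 0.69
scene screwdriver_handle [ -88.7 -133.2   62.5] 0.7
top screwdriver_handle [ -88.8 -132.9   72.4] 0.41
scene screwdriver_tip [-91.5   9.5  94.3] 0.48
scene screwdriver_handle [ -87.2 -135.7   65. ] 0.64
top screwdriver_tip [ 12.4  36.8 135. ] 0.47
top screwdriver_handle [ -88.3 -133.7   69.3] 0.62
scene screwdriver_tip [-89.1   8.1  95.6] 0.48
scene screwdriver_handle [ -88.5 -132.9   64.9] 0.47
top screwdriver_handle [ -89.5 -132.6   68.3] 0.39
scene screwdriver_tip [-77.5 145.6  -1.2] 0.47
scene screwdriver_handle [ -88.9 -132.6   55.8] 0.48
top screwdriver_handle [ -88.4 -134.9   70.4] 0.66
tcp st -0.08946088790159562 -0.1370518648922025 0.07881865920755207 [ 0.64331179  0.75879419  0.06665762 -0.0770589 ]
[-0.14960058 -6.10544244 -0.10132274] [-1.18973945  0.05657215  0.14503487]
```

View pics/pry12.png

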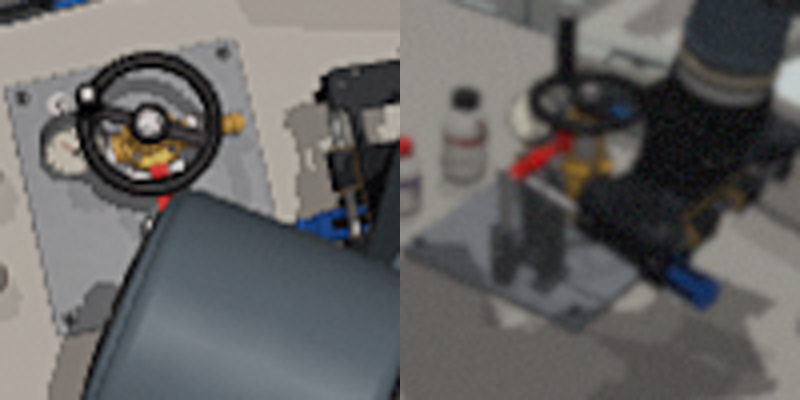

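The blade is under the tail, with the tip about 8 mm past the middle, and the load is starting to build. I'll keep pressing.

Request:
apply_moves(series=[{"offset": [-0.03, 0.15, -0.36], "rot": [1.97, 0.32, 0]}, {"offset": [-0.05, 0.3, -0.71], "rot": [3.95, 0.64, 0]}, {"offset": [-0.07, 0.4, -1.07], "rot": [5.9, 0.96, 0]}, {"offset": [-0.07, 0.4, -1.07], "rot": [5.9, 0.96, 0]}, {"offset": [-0.07, 0.4, -1.07], "rot": [5.9, 0.96, 0]}])

```text
time: 16.3
position: [0.5495, -0.0581, 0.0682]
tool_rot: [0.64, 0.753, 0.101, -0.118]
ft_force: [0.4, -3.1, 1.5]
grip_width: 0.0217
grip_force: 45.0
```

```bash
cat > bar.py <<'E'
from h import *
x,y,t=.6167,.0863,.162
for n in("screwdriver_tip","lock_tail","lock_bar"):
  for i in range(2):
    vision.camera("scene")
    for d in nets.spot_point("scene",n)[:1]:
            p=np.array(d["centre"]);q=p[:2]-[x,y]
            s=[q[0]*np.cos(t)+q[1]*np.sin(t),-q[0]*np.sin(t)+q[1]*np.cos(t),p[2]]
            print(n,np.round(1000*np.array(s),1),round(d["conf"],2))
o=get_obs();print(o["position"],o['ft_force'],o['moment'],o["time"])
# red bar silhouette in scene: centroids of tail-most pixels vs predicted for tilts
im=vision.camera("scene").astype(int)
m=(im[...,0]>120)&(im[...,1]<90)&(im[...,2]<90)
m[:, :250]=0;m[:,300:]=0;m[:160]=0;m[230:]=0
v,u=np.nonzero(m);o=np.argsort(u)[:12]
c=np.cov(np.c_[u,v].T);w,V=np.linalg.eigh(c);print("bar px",len(u),u.mean(),v.mean(),"slope",V[1,1]/V[0,1],"tail",u[o].mean(),v[o].mean())
for a in(0,.12,.2,.3,.35):
    def T(r,h):
        X=-.066-r*np.cos(a)+h*np.sin(a);Z=.1+r*np.sin(a)+h*np.cos(a)
        return [x+X*np.cos(t),y+X*np.sin(t),Z]
    p=proj("scene",[T(.041,.004),T(0,.004),T(-.015,.004)]);print(a,np.round(p,1).tolist(),"slope",(p[1]-p[0])[1]/(p[1]-p[0])[0])
E
python3 bar.py
```

```text
screwdriver_tip [-89.3   9.6 101.6] 0.66
screwdriver_tip [-88.   10.7 101.5] 0.71
lock_tail [-89.1   8.  105.2] 0.48
lock_tail [-89.3   4.7 104.3] 0.48
lock_bar [-69.1   1.  103.1] 0.38
lock_bar [-71.3   0.9 100.3] 0.55
[ 0.54911942 -0.05766835  0.06798689] [ 1.05028989 -3.04617006  1.88021563] [-0.3221935  -0.09140375 -0.16499221] 16.9
bar px 32 269.21875 187.96875 slope -0.3123642754500674 tail 265.0 189.08333333333334
0 [[261.7, 193.4], [269.9, 188.2], [272.8, 186.4]] slope -0.6388987745935717
0.12 [[261.9, 192.0], [270.0, 188.2], [272.8, 186.8]] slope -0.47102644175304414
0.2 [[262.0, 191.0], [270.0, 188.1], [272.8, 187.1]] slope -0.35597860451854946
0.3 [[262.3, 189.7], [270.1, 188.1], [272.8, 187.6]] slope -0.20575325779828763
0.35 [[262.5, 189.1], [270.1, 188.1], [272.8, 187.8]] slope -0.12689608939251434
```

The bar now tilts about 0.23 rad and the load has dropped, so the catch has probably snapped. Lowering the tip to check that it holds.

Request:
apply_moves(series=[{"offset": [0.02, -0.1, 0.35], "rot": [-1.97, -0.32, 0]}, {"offset": [0.03, -0.2, 1.07], "rot": [-5.9, -0.96, 0]}, {"offset": [0.05, -0.3, 1.8], "rot": [-9.9, -1.6, 0]}, {"offset": [0.07, -0.4, 2.5], "rot": [-13.8, -2.25, 0]}, {"offset": [0.07, -0.4, 3.3], "rot": [-17.7, -2.89, 0]}, {"offset": [0.07, -0.4, 3.3], "rot": [-17.7, -2.89, 0]}, {"offset": [0.07, -0.4, 3.3], "rot": [-17.7, -2.89, 0]}])

```text
time: 17.65
position: [0.5486, -0.0606, 0.1004]
tool_rot: [0.647, 0.763, -0.0, -0.002]
ft_force: [0.2, -0.2, -1.6]
grip_width: 0.0214
grip_force: 45.0
```

```bash
python3 bar.py; python3 look.py after | tail -1
```

```text
lock_tail [-87.1   6.4 106.3] 0.54
lock_tail [-90.    5.3 106.8] 0.58
lock_bar [-70.    1.4  99.9] 0.48
lock_bar [-67.7  -0.7  99.9] 0.42
[ 0.54971148 -0.06192981  0.10078004] [ 0.10379077 -0.59978793 -0.6027706 ] [-0.05974297  0.00901062  0.03436563] 18.25
bar px 26 266.7307692307692 188.96153846153845 slope -0.3065019449281476 tail 263.8333333333333 189.83333333333334
0 [[261.7, 193.4], [269.9, 188.2], [272.8, 186.4]] slope -0.6388987745935717
0.12 [[261.9, 192.0], [270.0, 188.2], [272.8, 186.8]] slope -0.47102644175304414
0.2 [[262.0, 191.0], [270.0, 188.1], [272.8, 187.1]] slope -0.35597860451854946
0.3 [[262.3, 189.7], [270.1, 188.1], [272.8, 187.6]] slope -0.20575325779828763
0.35 [[262.5, 189.1], [270.1, 188.1], [272.8, 187.8]] slope -0.12689608939251434
tcp st -0.09006755809468266 -0.13523318509300522 0.10090115300988814 [ 6.47247367e-01  7.62280031e-01  4.34900211e-06 -2.51882234e-06]
```

View pics/after.png

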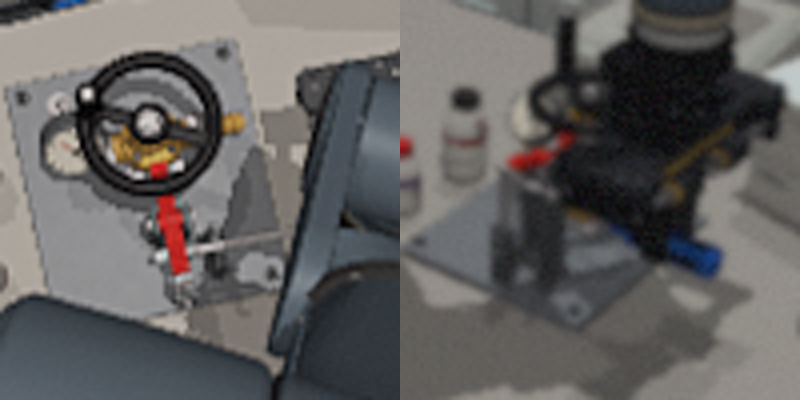

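The bar stays up with the shank lowered: its red tail is at about (178,265) in the crop and the slope matches 0.23 rad. Withdrawing and laying the screwdriver down.

Request:
apply_moves(series=[{"offset": [0.2, -1.2, 0.05], "rot": [0, 0, 0]}, {"offset": [0.5, -3, 0.05], "rot": [0, 0, 0]}, {"offset": [0.9, -5.5, 0.05], "rot": [0, 0, 0]}, {"offset": [1.3, -8, 0.05], "rot": [0, 0, 0]}, {"offset": [0.3, -11.5, 0.05], "rot": [0, 0, 0]}, {"offset": [-2, -15, -0.5], "rot": [0, 0, 0]}, {"offset": [-4, -18, -2], "rot": [0, 0, 0]}, {"offset": [-5, -19, -4.5], "rot": [0, 0, 0]}, {"offset": [-5, -19, -6.5], "rot": [0, 0, 0]}, {"offset": [-5, -19, -7.4], "rot": [0, 0, 0]}, {"offset": [-5, -19, -7.7], "rot": [0, 0, 0]}, {"offset": [-5, -19, -7.7], "rot": [0, 0, 0]}, {"offset": [-5, -19, -7.7], "rot": [0, 0, 0]}])

```text
time: 20.9
position: [0.5004, -0.252, 0.0246]
tool_rot: [0.647, 0.763, 0.0, 0.001]
ft_force: [0.5, 0.2, -0.8]
grip_width: 0.0216
grip_force: 45.0
```

Request:
apply_moves(series=[{"offset": [0, 0, -0.15], "rot": [0, 0, 0]}, {"offset": [0, 0, -0.15], "rot": [0, 0, 0]}])

```text
time: 21.1
position: [0.5001, -0.2516, 0.023]
tool_rot: [0.647, 0.763, 0.0, 0.001]
ft_force: [-0.3, 0.4, -0.6]
grip_width: 0.0215
grip_force: 45.0
```

Request:
apply_moves(series=[{"offset": [0, 0, 0], "rot": [0, 0, 0]}, {"offset": [0, 0, 0], "rot": [0, 0, 0]}, {"offset": [0, 0, 0], "rot": [0, 0, 0]}, {"offset": [0, 0, 0.5], "rot": [0, 0, 0]}, {"offset": [0, 0, 3], "rot": [0, 0, 0]}, {"offset": [0, 0, 8], "rot": [0, 0, 0]}, {"offset": [0, 0, 13], "rot": [0, 0, 0]}, {"offset": [0, 0, 18], "rot": [0, 0, 0]}, {"offset": [0, 0, 22], "rot": [0, 0, 0]}, {"offset": [0, 0, 22], "rot": [0, 0, 0]}], hand=0.55)

```text
time: 22.1
position: [0.5027, -0.2539, 0.2492]
tool_rot: [0.647, 0.762, 0.0, 0.007]
ft_force: [0.4, 0.5, -0.9]
grip_width: 0.0477
grip_force: 0.0
```

```bash
python3 - <<'E'
from h import *
for n in("screwdriver_handle","screwdriver_tip","handle","handle_grip","wheel_hub"):
  for c in("scene","top"):
    vision.camera(c);print(c,n,[(np.round(d["centre"],4).tolist(),round(d["conf"],2)) for d in nets.spot_point(c,n)[:1]])
# handle angle from top image: search of handle top's pixel
im=vision.camera("top")
cv2.imwrite("pics/t.png",cv2.resize(im[130:230,225:325,::-1],(600,600),interpolation=cv2.INTER_CUBIC))
o=get_obs();print(o["q"],o["position"],o["time"])
E
```

```text
scene screwdriver_handle [([0.5024, -0.2521, 0.0088], 0.92)]
top screwdriver_handle [([0.5036, -0.2516, 0.0139], 0.59)]
scene screwdriver_tip [([0.4764, -0.107, 0.0112], 0.85)]
top screwdriver_tip [([0.4757, -0.1053, 0.0135], 0.52)]
scene handle [([0.6248, 0.1294, 0.1331], 0.6)]
top handle [([0.6203, 0.1237, 0.1319], 0.43)]
scene handle_grip [([0.6244, 0.1283, 0.1699], 0.65)]
top handle_grip [([0.6247, 0.1242, 0.1683], 0.56)]
scene wheel_hub [([0.6185, 0.087, 0.133], 0.62)]
top wheel_hub [([0.6156, 0.0839, 0.134], 0.96)]
[-6.66405950e-01  4.37743223e-01  1.59768873e+00 -2.22994531e-05
  1.10603789e+00 -8.29230867e-01] [ 0.49962861 -0.25171295  0.24247254] 23.15
```

The screwdriver lies on the bench. Now to grip the crank handle.

Request:
apply_moves(series=[{"offset": [1.4, 4.2, 0], "rot": [0, 0, 0]}, {"offset": [2.8, 8.4, 0], "rot": [0, 0, 0]}, {"offset": [4.2, 12.6, 0], "rot": [0, 0, 0]}, {"offset": [5.6, 16.8, 0], "rot": [0, 0, 0]}, {"offset": [7, 21, 0], "rot": [0, 0, 0]}, {"offset": [8.4, 25.2, 0], "rot": [0, 0, 0]}, {"offset": [9.8, 29.4, 0], "rot": [0, 0, 0]}, {"offset": [11.2, 33.6, 0], "rot": [0, 0, 0]}, {"offset": [12.45, 37.9, 0], "rot": [0, 0, 0]}, {"offset": [12.45, 37.9, 0], "rot": [0, 0, 0]}, {"offset": [12.45, 37.9, -2], "rot": [0, 0, 0]}, {"offset": [12.45, 37.9, -4], "rot": [0, 0, 0]}, {"offset": [12.45, 37.9, -6], "rot": [0, 0, 0]}, {"offset": [12.45, 37.9, -7.7], "rot": [0, 0, 0]}, {"offset": [12.45, 37.9, -7.7], "rot": [0, 0, 0]}], newtons=20)

```text
time: 24.65
position: [0.622, 0.1265, 0.1628]
tool_rot: [0.647, 0.762, -0.002, -0.002]
ft_force: [-1.1, -0.6, -0.7]
grip_width: 0.0476
grip_force: 0.0
```

Request:
apply_moves(series=[{"offset": [0, 0, 0], "rot": [0, 0, 0]}, {"offset": [0, 0, 0], "rot": [0, 0, 0]}, {"offset": [0, 0, 0], "rot": [0, 0, 0]}, {"offset": [0, 0, 0], "rot": [0, 0, 0]}, {"offset": [0, 0, 0], "rot": [0, 0, 0]}, {"offset": [0, 0, 0], "rot": [0, 0, 0]}], hand=0, newtons=25)

```text
time: 25.25
position: [0.6251, 0.1274, 0.1663]
tool_rot: [0.647, 0.762, 0.001, 0.001]
ft_force: [0.7, -0.3, 2.3]
grip_width: 0.0172
grip_force: 25.0
```

```bash
python3 -c "
from rig import get_obs;o=get_obs();print(o['position'],o['ft_force'],o['moment'],o['grip_width'],o['q'])"
```

```text
[0.62508492 0.12744252 0.16628067] [ 0.7467864  -0.27709234  2.31761461] [-0.03719413 -0.14724954  0.03175221] 0.017179746685707466 [ 2.61526245e-02  6.30647518e-01  1.46868862e+00  2.15156921e-04
  1.03958433e+00 -1.36804187e-01]
```

Request:
apply_moves(series=[{"offset": [0.42, -0.1, 0], "rot": [0, 0, 0]}, {"offset": [0.84, -0.25, 0], "rot": [0, 0, 0]}, {"offset": [1.24, -0.45, 0], "rot": [0, 0, 0]}, {"offset": [1.61, -0.68, 0], "rot": [0, 0, 0]}, {"offset": [1.61, -0.68, 0], "rot": [0, 0, 0]}, {"offset": [1.61, -0.68, 0], "rot": [0, 0, 0]}])

```text
time: 25.85
position: [0.6408, 0.1199, 0.1662]
tool_rot: [0.647, 0.762, -0.0, 0.001]
ft_force: [-0.4, -1.0, 4.5]
grip_width: 0.017
grip_force: 25.0
```

```bash
python3 - <<'E'
import numpy as np
for s in np.arange(55.2,-290,-28):
    f=lambda a:4.2*np.array([np.cos(np.radians(a)),np.sin(np.radians(a))])
    print(round(s,1),[np.round(f(s-d)-f(s),2).tolist() for d in (7,14,21,28)])
E
```

```text
55.2 [[0.4, -0.32], [0.76, -0.68], [1.08, -1.09], [1.34, -1.53]]
27.2 [[0.21, -0.47], [0.35, -0.96], [0.44, -1.47], [0.46, -1.98]]
-0.8 [[-0.04, -0.51], [-0.14, -1.01], [-0.3, -1.5], [-0.52, -1.96]]
-28.8 [[-0.27, -0.43], [-0.6, -0.83], [-0.97, -1.18], [-1.38, -1.49]]
-56.8 [[-0.45, -0.25], [-0.92, -0.45], [-1.41, -0.59], [-1.92, -0.67]]
-84.8 [[-0.51, -0.02], [-1.02, 0.03], [-1.52, 0.14], [-2.01, 0.31]]
-112.8 [[-0.46, 0.23], [-0.89, 0.51], [-1.28, 0.84], [-1.63, 1.22]]
-140.8 [[-0.3, 0.42], [-0.55, 0.87], [-0.74, 1.34], [-0.87, 1.84]]
-168.8 [[-0.07, 0.51], [-0.07, 1.02], [-0.02, 1.53], [0.1, 2.03]]
-196.8 [[0.18, 0.48], [0.41, 0.94], [0.7, 1.36], [1.04, 1.75]]
-224.8 [[0.38, 0.34], [0.8, 0.63], [1.26, 0.87], [1.74, 1.05]]
-252.8 [[0.5, 0.12], [1.01, 0.18], [1.52, 0.18], [2.03, 0.11]]
-280.8 [[0.5, -0.13], [0.97, -0.31], [1.43, -0.56], [1.84, -0.85]]
```

Request:
apply_moves(series=[{"offset": [0.4, -0.32, 0], "rot": [0, 0, 0]}, {"offset": [0.76, -0.68, 0], "rot": [0, 0, 0]}, {"offset": [1.08, -1.09, 0], "rot": [0, 0, 0]}, {"offset": [1.34, -1.53, 0], "rot": [0, 0, 0]}, {"offset": [1.34, -1.53, 0], "rot": [0, 0, 0]}])

```text
time: 26.35
position: [0.6533, 0.1044, 0.1662]
tool_rot: [0.647, 0.762, -0.001, -0.0]
ft_force: [-1.9, -1.0, 6.6]
grip_width: 0.0168
grip_force: 25.0
```

Request:
apply_moves(series=[{"offset": [0.21, -0.47, 0.1], "rot": [0, 0, 0]}, {"offset": [0.35, -0.96, 0.1], "rot": [0, 0, 0]}, {"offset": [0.44, -1.47, 0.1], "rot": [0, 0, 0]}, {"offset": [0.46, -1.98, 0.1], "rot": [0, 0, 0]}, {"offset": [0.46, -1.98, 0.1], "rot": [0, 0, 0]}])

```text
time: 26.85
position: [0.6572, 0.0844, 0.1662]
tool_rot: [0.647, 0.762, -0.001, -0.001]
ft_force: [-5.0, 0.1, 5.0]
grip_width: 0.0173
grip_force: 25.0
```

Request:
apply_moves(series=[{"offset": [-0.14, -0.51, 0.1], "rot": [0, 0, 0]}, {"offset": [-0.29, -1.01, 0.1], "rot": [0, 0, 0]}, {"offset": [-0.45, -1.5, 0.1], "rot": [0, 0, 0]}, {"offset": [-0.67, -1.96, 0.1], "rot": [0, 0, 0]}, {"offset": [-0.67, -1.96, 0.1], "rot": [0, 0, 0]}])

```text
time: 27.35
position: [0.6508, 0.0647, 0.1665]
tool_rot: [0.647, 0.762, -0.001, -0.0]
ft_force: [-0.1, -0.2, -6.0]
grip_width: 0.0173
grip_force: 25.0
```

```bash
python3 -c "
from rig import get_obs;o=get_obs();print(o['position'],o['ft_force'],o['moment'],o['grip_width'])"
```

```text
[0.65078303 0.06466597 0.16648523] [-0.05429806 -0.2401329  -6.0398226 ] [-0.15825052  0.2023002   0.02678243] 0.01731963689598191
```

Request:
apply_moves(series=[{"offset": [-0.27, -0.43, -0.05], "rot": [0, 0, 0]}, {"offset": [-0.6, -0.83, -0.05], "rot": [0, 0, 0]}, {"offset": [-0.97, -1.18, -0.05], "rot": [0, 0, 0]}, {"offset": [-1.38, -1.49, -0.05], "rot": [0, 0, 0]}, {"offset": [-1.38, -1.49, -0.05], "rot": [0, 0, 0]}])

```text
time: 27.85
position: [0.6364, 0.0505, 0.1665]
tool_rot: [0.647, 0.762, -0.001, -0.001]
ft_force: [-1.0, 1.0, -6.8]
grip_width: 0.0173
grip_force: 25.0
```

Request:
apply_moves(series=[{"offset": [-0.45, -0.25, -0.06], "rot": [0, 0, 0]}, {"offset": [-0.92, -0.45, -0.06], "rot": [0, 0, 0]}, {"offset": [-1.41, -0.59, -0.06], "rot": [0, 0, 0]}, {"offset": [-1.92, -0.67, -0.06], "rot": [0, 0, 0]}, {"offset": [-1.92, -0.67, -0.06], "rot": [0, 0, 0]}])

```text
time: 28.35
position: [0.6186, 0.0446, 0.1664]
tool_rot: [0.647, 0.762, 0.001, 0.0]
ft_force: [0.6, 5.2, -8.5]
grip_width: 0.017
grip_force: 25.0
```

Request:
apply_moves(series=[{"offset": [-0.51, 0.03, -0.08], "rot": [0, 0, 0]}, {"offset": [-1.02, 0.1, -0.08], "rot": [0, 0, 0]}, {"offset": [-1.52, 0.23, -0.08], "rot": [0, 0, 0]}, {"offset": [-2.01, 0.4, -0.08], "rot": [0, 0, 0]}, {"offset": [-2.01, 0.4, -0.08], "rot": [0, 0, 0]}])

```text
time: 28.85
position: [0.6166, 0.0453, 0.1673]
tool_rot: [0.648, 0.762, 0.012, 0.018]
ft_force: [32.8, 0.1, -30.2]
grip_width: 0.0175
grip_force: 25.0
```

```bash
python3 - <<'E'
import numpy as np
P=np.array([(.6251,.1274),(.6408,.1199),(.6533,.1044),(.6572,.0844),(.6508,.0647),(.6364,.0505),(.6186,.0446)])
A=np.c_[2*P,np.ones(len(P))];s=np.linalg.lstsq(A,(P**2).sum(1),rcond=None)[0];print(s[:2],np.sqrt(s[2]+s[:2]@s[:2]),np.hypot(*(P-s[:2]).T))
E
```

```text
[0.61510287 0.08662916] 0.042044521793821045 [0.04197861 0.04203916 0.04212865 0.04215611 0.04189479 0.04193905
 0.04217441]
```

The stop is felt. Easing off to a light press so I can read its angle.

Request:
apply_moves(series=[{"offset": [0.5, -0.1, 0], "rot": [0, 0, 0]}, {"offset": [1, -0.2, 0], "rot": [0, 0, 0]}, {"offset": [1.4, -0.3, 0], "rot": [0, 0, 0]}, {"offset": [1.4, -0.3, 0], "rot": [0, 0, 0]}, {"offset": [1.4, -0.3, 0], "rot": [0, 0, 0]}, {"offset": [1.4, -0.3, 0], "rot": [0, 0, 0]}])

```text
time: 29.45
position: [0.618, 0.045, 0.1669]
tool_rot: [0.647, 0.762, 0.004, 0.005]
ft_force: [10.2, 4.8, -10.5]
grip_width: 0.017
grip_force: 25.0
```

```bash
cat > st.py <<'E'
from rig import get_obs
import numpy as np
o=get_obs();p=o['position'];C=np.array([.6151,.0866]);d=p[:2]-C
from scipy.spatial.transform import Rotation as R
z=R.from_quat(o['tool_rot']).apply([0,0,1])
print(np.round(p,4),np.round(o['ft_force'],1),np.round(o['moment'],2),o['grip_width'],"phi",np.degrees(np.arctan2(d[1],d[0])),"r",np.hypot(*d),"toolz",np.round(z,4),o['time'])
E
python3 st.py
```

```text
[0.618  0.045  0.1669] [ 10.2   4.8 -10.5] [ 0.71 -1.45 -0.04] 0.017000690774880402 phi -85.98425300132662 r 0.041714609883626755 toolz [ 1.390e-02 -3.000e-04 -9.999e-01] 29.45
```

Request:
apply_moves(series=[{"offset": [0.3, 0.1, -0.03], "rot": [0, 0, 0]}, {"offset": [0.6, 0.15, -0.06], "rot": [0, 0, 0]}, {"offset": [0.6, 0.15, -0.06], "rot": [0, 0, 0]}, {"offset": [0.6, 0.15, -0.06], "rot": [0, 0, 0]}, {"offset": [0.6, 0.15, -0.06], "rot": [0, 0, 0]}])

```text
time: 29.95
position: [0.6196, 0.0454, 0.1666]
tool_rot: [0.647, 0.762, 0.0, 0.002]
ft_force: [0.4, -3.5, 5.9]
grip_width: 0.017
grip_force: 25.0
```

```bash
python3 st.py
```

```text
[0.6196 0.0454 0.1666] [ 0.4 -3.5  5.9] [-0.61  0.03  0.01] 0.01701621962692971 phi -83.78877151838192 r 0.04146480584345532 toolz [ 0.0036 -0.0024 -1.    ] 29.95
```

Request:
apply_moves(series=[{"offset": [-0.1, 0, 0], "rot": [0, 0, 0]}, {"offset": [-0.2, -0.1, -0.02], "rot": [0, 0, 0]}, {"offset": [-0.2, -0.1, -0.02], "rot": [0, 0, 0]}, {"offset": [-0.2, -0.1, -0.02], "rot": [0, 0, 0]}])

```text
time: 30.35
position: [0.6184, 0.0452, 0.1665]
tool_rot: [0.647, 0.762, 0.002, 0.002]
ft_force: [2.5, -0.7, 6.0]
grip_width: 0.0174
grip_force: 25.0
```

```bash
python3 st.py
```

```text
[0.6184 0.0452 0.1665] [ 2.5 -0.7  6. ] [-0.37 -0.24  0.01] 0.01737434323582085 phi -85.38977677417778 r 0.04156066306969982 toolz [ 5.8e-03 -8.0e-04 -1.0e+00] 30.35
```

Request:
apply_moves(series=[{"offset": [-0.2, 0, 0], "rot": [0, 0, 0]}, {"offset": [-0.2, 0, 0], "rot": [0, 0, 0]}, {"offset": [-0.2, 0, 0], "rot": [0, 0, 0]}, {"offset": [-0.2, 0, 0], "rot": [0, 0, 0]}])

```text
time: 30.75
position: [0.6182, 0.0452, 0.1665]
tool_rot: [0.647, 0.762, 0.003, 0.004]
ft_force: [5.5, -1.6, 4.4]
grip_width: 0.0176
grip_force: 25.0
```

```bash
python3 st.py
```

```text
[0.6182 0.0452 0.1665] [ 5.5 -1.6  4.4] [-0.26 -0.79  0.02] 0.01761744005577729 phi -85.71414562351401 r 0.04155464144755488 toolz [ 9.8e-03 -8.0e-04 -1.0e+00] 30.75
```

```bash
python3 - <<'E'
import numpy as np
C=np.array([61.51,8.66]);f=lambda a:C+4.2*np.array([np.cos(np.radians(a)),np.sin(np.radians(a))])
cur=np.array([61.51,4.59])
for s,n in((-85.4,20),(114.6,20),(314.6,20),(514.6,11)):
    T=[np.round(f(s+10*i)-cur,2).tolist() for i in range(1,n+1)];print(s,T)
    cur=f(s+10*n)
E
```

```text
-85.4 [[1.06, 0.01], [1.75, 0.25], [2.38, 0.61], [2.95, 1.08], [3.42, 1.64], [3.79, 2.27], [4.05, 2.95], [4.18, 3.67], [4.19, 4.41], [4.06, 5.13], [3.82, 5.82], [3.46, 6.45], [2.99, 7.02], [2.43, 7.49], [1.8, 7.86], [1.12, 8.12], [0.4, 8.25], [-0.34, 8.26], [-1.06, 8.13], [-1.75, 7.89]]
114.6 [[-0.64, -0.36], [-1.2, -0.83], [-1.68, -1.39], [-2.05, -2.02], [-2.3, -2.7], [-2.43, -3.42], [-2.44, -4.16], [-2.32, -4.88], [-2.07, -5.57], [-1.71, -6.2], [-1.24, -6.77], [-0.68, -7.24], [-0.05, -7.61], [0.63, -7.87], [1.35, -8.0], [2.09, -8.01], [2.81, -7.88], [3.5, -7.64], [4.13, -7.28], [4.7, -6.81]]
314.6 [[0.47, 0.56], [0.84, 1.19], [1.1, 1.88], [1.23, 2.6], [1.24, 3.33], [1.12, 4.05], [0.87, 4.74], [0.51, 5.38], [0.04, 5.94], [-0.52, 6.41], [-1.15, 6.78], [-1.83, 7.04], [-2.55, 7.17], [-3.29, 7.18], [-4.01, 7.05], [-4.7, 6.81], [-5.33, 6.45], [-5.9, 5.98], [-6.37, 5.42], [-6.74, 4.79]]
514.6 [[-0.26, -0.69], [-0.39, -1.41], [-0.39, -2.14], [-0.27, -2.86], [-0.02, -3.55], [0.34, -4.19], [0.8, -4.75], [1.36, -5.23], [1.99, -5.6], [2.68, -5.85], [3.4, -5.98]]
```

Request:
apply_moves(series=[{"offset": [0.6, 0, 0.03], "rot": [0, 0, 0]}, {"offset": [1.06, 0.01, 0.03], "rot": [0, 0, 0]}, {"offset": [1.75, 0.25, 0.03], "rot": [0, 0, 0]}, {"offset": [2.38, 0.61, 0.03], "rot": [0, 0, 0]}, {"offset": [2.95, 1.08, 0.03], "rot": [0, 0, 0]}, {"offset": [3.42, 1.64, 0.03], "rot": [0, 0, 0]}, {"offset": [3.79, 2.27, 0.03], "rot": [0, 0, 0]}, {"offset": [4.05, 2.95, 0.03], "rot": [0, 0, 0]}, {"offset": [4.18, 3.67, 0.03], "rot": [0, 0, 0]}, {"offset": [4.19, 4.41, 0.03], "rot": [0, 0, 0]}, {"offset": [4.06, 5.13, 0.03], "rot": [0, 0, 0]}, {"offset": [3.82, 5.82, 0.03], "rot": [0, 0, 0]}, {"offset": [3.46, 6.45, 0.03], "rot": [0, 0, 0]}, {"offset": [2.99, 7.02, 0.03], "rot": [0, 0, 0]}, {"offset": [2.43, 7.49, 0.03], "rot": [0, 0, 0]}, {"offset": [1.8, 7.86, 0.03], "rot": [0, 0, 0]}, {"offset": [1.12, 8.12, 0.03], "rot": [0, 0, 0]}, {"offset": [0.4, 8.25, 0.03], "rot": [0, 0, 0]}, {"offset": [-0.34, 8.26, 0.03], "rot": [0, 0, 0]}, {"offset": [-1.06, 8.13, 0.03], "rot": [0, 0, 0]}])

```text
time: 32.75
position: [0.605, 0.1278, 0.1665]
tool_rot: [0.647, 0.762, 0.002, 0.001]
ft_force: [1.5, 1.4, 6.7]
grip_width: 0.017
grip_force: 25.0
```

```bash
python3 st.py; python3 - <<'E'
import numpy as np
C=np.array([61.51,8.66]);f=lambda a:C+4.2*np.array([np.cos(np.radians(a)),np.sin(np.radians(a))])
cur=f(104.6)
for s,n in((104.6,20),(304.6,20),(504.6,11)):
    T=[np.round(f(s+10*i)-cur,2).tolist() for i in range(1,n+1)];print(s,T)
    cur=f(s+10*n)
E
```

```text
[0.605  0.1278 0.1665] [1.5 1.4 6.7] [-0.01 -0.22  0.02] 0.01699975645064565 phi 103.82001043029871 r 0.04244224200451524 toolz [ 0.0043  0.0015 -1.    ] 32.75
104.6 [[-0.69, -0.25], [-1.33, -0.61], [-1.89, -1.07], [-2.36, -1.63], [-2.74, -2.26], [-2.99, -2.95], [-3.12, -3.67], [-3.13, -4.4], [-3.01, -5.12], [-2.76, -5.81], [-2.4, -6.45], [-1.93, -7.01], [-1.37, -7.49], [-0.74, -7.86], [-0.06, -8.11], [0.66, -8.25], [1.4, -8.25], [2.12, -8.13], [2.81, -7.88], [3.44, -7.52]]
304.6 [[0.56, 0.47], [1.04, 1.02], [1.41, 1.66], [1.66, 2.34], [1.8, 3.06], [1.8, 3.79], [1.68, 4.52], [1.43, 5.21], [1.07, 5.84], [0.61, 6.41], [0.05, 6.88], [-0.58, 7.25], [-1.27, 7.51], [-1.99, 7.64], [-2.72, 7.64], [-3.44, 7.52], [-4.13, 7.28], [-4.77, 6.91], [-5.33, 6.45], [-5.81, 5.89]]
504.6 [[-0.37, -0.63], [-0.63, -1.32], [-0.76, -2.04], [-0.76, -2.77], [-0.64, -3.49], [-0.4, -4.18], [-0.03, -4.82], [0.43, -5.38], [0.99, -5.86], [1.62, -6.23], [2.31, -6.48]]
```

Tracking well, with low forces. Carrying on.

Request:
apply_moves(series=[{"offset": [-0.69, -0.25, 0.04], "rot": [0, 0, 0]}, {"offset": [-1.33, -0.61, 0.04], "rot": [0, 0, 0]}, {"offset": [-1.89, -1.07, 0.04], "rot": [0, 0, 0]}, {"offset": [-2.36, -1.63, 0.04], "rot": [0, 0, 0]}, {"offset": [-2.74, -2.26, 0.04], "rot": [0, 0, 0]}, {"offset": [-2.99, -2.95, 0.04], "rot": [0, 0, 0]}, {"offset": [-3.12, -3.67, 0.04], "rot": [0, 0, 0]}, {"offset": [-3.13, -4.4, 0.04], "rot": [0, 0, 0]}, {"offset": [-3.01, -5.12, 0.04], "rot": [0, 0, 0]}, {"offset": [-2.76, -5.81, 0.04], "rot": [0, 0, 0]}, {"offset": [-2.4, -6.45, 0.04], "rot": [0, 0, 0]}, {"offset": [-1.93, -7.01, 0.04], "rot": [0, 0, 0]}, {"offset": [-1.37, -7.49, 0.04], "rot": [0, 0, 0]}, {"offset": [-0.74, -7.86, 0.04], "rot": [0, 0, 0]}, {"offset": [-0.06, -8.11, 0.04], "rot": [0, 0, 0]}, {"offset": [0.66, -8.25, 0.04], "rot": [0, 0, 0]}, {"offset": [1.4, -8.25, 0.04], "rot": [0, 0, 0]}, {"offset": [2.12, -8.13, 0.04], "rot": [0, 0, 0]}, {"offset": [2.81, -7.88, 0.04], "rot": [0, 0, 0]}, {"offset": [3.44, -7.52, 0.04], "rot": [0, 0, 0]}])

```text
time: 34.75
position: [0.6378, 0.0517, 0.1665]
tool_rot: [0.647, 0.762, -0.0, -0.0]
ft_force: [-1.7, 0.1, 8.7]
grip_width: 0.0171
grip_force: 25.0
```

```bash
python3 st.py
```

```text
[0.6378 0.0517 0.1665] [-1.7  0.1  8.7] [-0.2   0.36 -0.  ] 0.01708328272933871 phi -56.96374372624221 r 0.04168857971273347 toolz [-9.e-04 -2.e-04 -1.e+00] 34.75
```

Request:
apply_moves(series=[{"offset": [0.56, 0.47, 0.04], "rot": [0, 0, 0]}, {"offset": [1.04, 1.02, 0.04], "rot": [0, 0, 0]}, {"offset": [1.41, 1.66, 0.04], "rot": [0, 0, 0]}, {"offset": [1.66, 2.34, 0.04], "rot": [0, 0, 0]}, {"offset": [1.8, 3.06, 0.04], "rot": [0, 0, 0]}, {"offset": [1.8, 3.79, 0.04], "rot": [0, 0, 0]}, {"offset": [1.68, 4.52, 0.04], "rot": [0, 0, 0]}, {"offset": [1.43, 5.21, 0.04], "rot": [0, 0, 0]}, {"offset": [1.07, 5.84, 0.04], "rot": [0, 0, 0]}, {"offset": [0.61, 6.41, 0.04], "rot": [0, 0, 0]}, {"offset": [0.05, 6.88, 0.04], "rot": [0, 0, 0]}, {"offset": [-0.58, 7.25, 0.04], "rot": [0, 0, 0]}, {"offset": [-1.27, 7.51, 0.04], "rot": [0, 0, 0]}, {"offset": [-1.99, 7.64, 0.04], "rot": [0, 0, 0]}, {"offset": [-2.72, 7.64, 0.04], "rot": [0, 0, 0]}, {"offset": [-3.44, 7.52, 0.04], "rot": [0, 0, 0]}, {"offset": [-4.13, 7.28, 0.04], "rot": [0, 0, 0]}, {"offset": [-4.77, 6.91, 0.04], "rot": [0, 0, 0]}, {"offset": [-5.33, 6.45, 0.04], "rot": [0, 0, 0]}, {"offset": [-5.81, 5.89, 0.04], "rot": [0, 0, 0]}])

```text
time: 36.75
position: [0.5805, 0.1113, 0.1665]
tool_rot: [0.647, 0.762, 0.001, 0.001]
ft_force: [3.0, 0.8, 5.4]
grip_width: 0.017
grip_force: 25.0
```

```bash
python3 st.py
```

```text
[0.5805 0.1113 0.1665] [3.  0.8 5.4] [-0.03 -0.36  0.07] 0.01702767278246315 phi 144.4830677296896 r 0.04249132751299922 toolz [ 0.0024  0.0011 -1.    ] 36.75
```

Request:
apply_moves(series=[{"offset": [-0.37, -0.63, 0.02], "rot": [0, 0, 0]}, {"offset": [-0.63, -1.32, 0.02], "rot": [0, 0, 0]}, {"offset": [-0.76, -2.04, 0.02], "rot": [0, 0, 0]}, {"offset": [-0.76, -2.77, 0.02], "rot": [0, 0, 0]}, {"offset": [-0.64, -3.49, 0.02], "rot": [0, 0, 0]}, {"offset": [-0.4, -4.18, 0.02], "rot": [0, 0, 0]}, {"offset": [-0.03, -4.82, 0.02], "rot": [0, 0, 0]}, {"offset": [0.43, -5.38, 0.02], "rot": [0, 0, 0]}, {"offset": [0.99, -5.86, 0.02], "rot": [0, 0, 0]}, {"offset": [1.62, -6.23, 0.02], "rot": [0, 0, 0]}, {"offset": [2.31, -6.48, 0.02], "rot": [0, 0, 0]}, {"offset": [2.31, -6.48, 0.02], "rot": [0, 0, 0]}, {"offset": [2.31, -6.48, 0.02], "rot": [0, 0, 0]}])

```text
time: 38.05
position: [0.6039, 0.0463, 0.1665]
tool_rot: [0.647, 0.762, 0.001, 0.0]
ft_force: [1.3, 1.4, 5.9]
grip_width: 0.0174
grip_force: 25.0
```

```bash
python3 st.py
```

```text
[0.6039 0.0463 0.1665] [1.3 1.4 5.9] [ 0.23 -0.34 -0.09] 0.017371749554190425 phi -105.59029469682919 r 0.04183180483293977 toolz [ 0.0017  0.0013 -1.    ] 38.05
```

Request:
apply_moves(series=[{"offset": [0.5, -0.1, 0.02], "rot": [0, 0, 0]}, {"offset": [1, -0.15, 0.04], "rot": [0, 0, 0]}, {"offset": [1.3, -0.15, 0.04], "rot": [0, 0, 0]}, {"offset": [1.45, -0.15, 0.04], "rot": [0, 0, 0]}, {"offset": [1.45, -0.15, 0.04], "rot": [0, 0, 0]}, {"offset": [1.45, -0.15, 0.04], "rot": [0, 0, 0]}, {"offset": [1.45, -0.15, 0.04], "rot": [0, 0, 0]}])

```text
time: 38.75
position: [0.6165, 0.0449, 0.1665]
tool_rot: [0.647, 0.762, -0.0, -0.001]
ft_force: [-0.8, 1.3, 6.7]
grip_width: 0.0171
grip_force: 25.0
```

```bash
python3 st.py
```

```text
[0.6165 0.0449 0.1665] [-0.8  1.3  6.7] [0.23 0.1  0.01] 0.017050338361248578 phi -88.08599516605938 r 0.04174994627589527 toolz [-0.0025  0.0012 -1.    ] 38.75
```

Request:
apply_moves(series=[{"offset": [0.1, 0.02, 0.03], "rot": [0, 0, 0]}, {"offset": [0.2, 0.04, 0.05], "rot": [0, 0, 0]}, {"offset": [0.22, 0.04, 0.05], "rot": [0, 0, 0]}, {"offset": [0.22, 0.04, 0.05], "rot": [0, 0, 0]}, {"offset": [0.22, 0.04, 0.05], "rot": [0, 0, 0]}, {"offset": [0.22, 0.04, 0.05], "rot": [0, 0, 0]}])

```text
time: 39.35
position: [0.618, 0.045, 0.1666]
tool_rot: [0.647, 0.762, -0.001, -0.002]
ft_force: [-2.3, 0.3, 5.7]
grip_width: 0.0176
grip_force: 25.0
```

```bash
python3 st.py
```

```text
[0.618  0.045  0.1666] [-2.3  0.3  5.7] [-0.04  0.2   0.01] 0.01761044051911515 phi -86.06474091915747 r 0.041681277611088016 toolz [-4.4e-03  8.0e-04 -1.0e+00] 39.35
```

Request:
apply_moves(series=[{"offset": [0.08, 0, 0.02], "rot": [0, 0, 0]}, {"offset": [0.08, 0, 0.02], "rot": [0, 0, 0]}, {"offset": [0.08, 0, 0.02], "rot": [0, 0, 0]}, {"offset": [0.08, 0, 0.02], "rot": [0, 0, 0]}, {"offset": [0.08, 0, 0.02], "rot": [0, 0, 0]}])

```text
time: 39.85
position: [0.62, 0.0452, 0.1666]
tool_rot: [0.647, 0.762, -0.0, -0.001]
ft_force: [-0.8, 2.4, 2.8]
grip_width: 0.0174
grip_force: 25.0
```

```bash
python3 st.py; python3 look.py end | tail -1
```

```text
[0.62   0.0452 0.1666] [-0.8  2.4  2.8] [ 0.25  0.4  -0.04] 0.017432172179532506 phi -83.31232737916292 r 0.041726684556073944 toolz [-1.9e-03  7.0e-04 -1.0e+00] 39.85
tcp st -0.003117423857095557 -0.0412060523715555 0.16666841971396065 [ 6.47292347e-01  7.62241549e-01 -1.40416480e-04 -6.46670624e-04]
```

View pics/end.png

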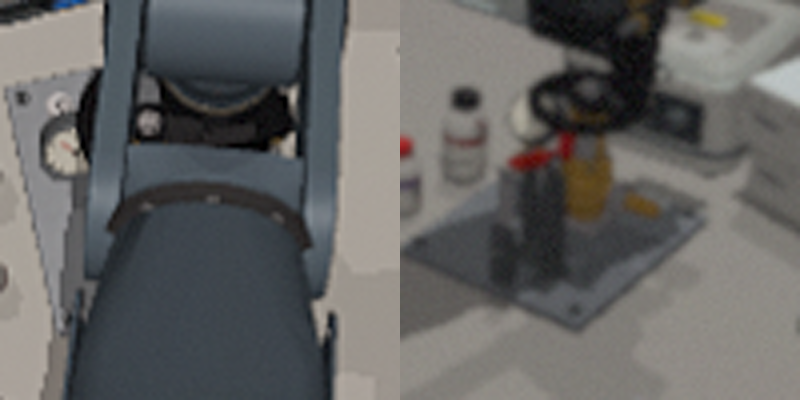

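Request:
apply_moves(series=[{"offset": [-0.1, 0, 0], "rot": [0, 0, 0]}, {"offset": [-0.2, 0, 0], "rot": [0, 0, 0]}, {"offset": [-0.22, 0, 0], "rot": [0, 0, 0]}, {"offset": [-0.22, 0, 0], "rot": [0, 0, 0]}, {"offset": [-0.22, 0, 0], "rot": [0, 0, 0]}, {"offset": [-0.22, 0, 0], "rot": [0, 0, 0]}])

```text
time: 41.75
position: [0.6195, 0.045, 0.1667]
tool_rot: [0.647, 0.762, 0.001, 0.001]
ft_force: [0.3, 5.5, -4.4]
grip_width: 0.0168
grip_force: 25.0
```

```bash
python3 st.py
```

```text
[0.6195 0.045  0.1667] [ 0.3  5.5 -4.4] [ 0.81 -0.04  0.04] 0.01680609215277281 phi -83.90081220409431 r 0.04179927382269314 toolz [ 2.3e-03  6.0e-04 -1.0e+00] 41.75
```

Request:
apply_moves(series=[{"offset": [-0.06, 0.1, -0.03], "rot": [0, 0, 0]}, {"offset": [-0.12, 0.15, -0.03], "rot": [0, 0, 0]}, {"offset": [-0.12, 0.15, -0.03], "rot": [0, 0, 0]}, {"offset": [-0.12, 0.15, -0.03], "rot": [0, 0, 0]}, {"offset": [-0.12, 0.15, -0.03], "rot": [0, 0, 0]}])

```text
time: 42.25
position: [0.6178, 0.0452, 0.1668]
tool_rot: [0.647, 0.762, -0.0, 0.001]
ft_force: [1.7, -2.1, -5.6]
grip_width: 0.0174
grip_force: 25.0
```

```bash
python3 st.py
```

```text
[0.6178 0.0452 0.1668] [ 1.7 -2.1 -5.6] [-0.5  -0.29 -0.02] 0.01744378121411796 phi -86.33510598216475 r 0.04146294632134454 toolz [ 9.0e-04 -1.7e-03 -1.0e+00] 42.25
```

Request:
apply_moves(series=[{"offset": [0, 0, 0], "rot": [0, 0, 0]}])

```text
time: 42.35
position: [0.6176, 0.0453, 0.1668]
tool_rot: [0.647, 0.762, -0.0, 0.001]
ft_force: [1.6, -3.3, -5.3]
grip_width: 0.0174
grip_force: 25.0
```

Request:
apply_moves(series=[{"offset": [0.05, 0, -0.03], "rot": [0, 0, 0]}, {"offset": [0.1, 0, -0.03], "rot": [0, 0, 0]}, {"offset": [0.1, 0, -0.03], "rot": [0, 0, 0]}])

```text
time: 42.65
position: [0.6178, 0.0453, 0.1667]
tool_rot: [0.647, 0.762, -0.001, 0.0]
ft_force: [-0.8, -5.8, -1.9]
grip_width: 0.0176
grip_force: 25.0
```

Request:
apply_moves(series=[{"offset": [0, 0, 0], "rot": [0, 0, 0]}])

```text
time: 42.75
position: [0.6178, 0.0453, 0.1668]
tool_rot: [0.647, 0.762, -0.001, 0.0]
ft_force: [-0.8, -6.1, -2.8]
grip_width: 0.0173
grip_force: 25.0
```

```bash
python3 st.py
```

```text
[0.6178 0.0453 0.1668] [-0.8 -6.1 -2.8] [-1.06  0.12  0.06] 0.017253453216893828 phi -86.30004131112545 r 0.04135667842793735 toolz [-0.0013 -0.0018 -1.    ] 42.75
```

Request:
apply_moves(series=[{"offset": [0.05, -0.03, -0.01], "rot": [0, 0, 0]}, {"offset": [0.12, -0.06, -0.01], "rot": [0, 0, 0]}, {"offset": [0.12, -0.06, -0.01], "rot": [0, 0, 0]}, {"offset": [0.12, -0.06, -0.01], "rot": [0, 0, 0]}])

```text
time: 43.15
position: [0.6195, 0.0454, 0.1667]
tool_rot: [0.647, 0.762, -0.0, 0.0]
ft_force: [-1.0, -4.5, 0.3]
grip_width: 0.0174
grip_force: 25.0
```

```bash
python3 st.py
```

```text
[0.6195 0.0454 0.1667] [-1.  -4.5  0.3] [-0.92  0.24 -0.01] 0.0174130314535901 phi -83.85572803214548 r 0.041393715489956136 toolz [ 1.e-04 -6.e-04 -1.e+00] 43.15
```

Request:
apply_moves(series=[{"offset": [-0.06, -0.05, 0], "rot": [0, 0, 0]}, {"offset": [-0.12, -0.1, 0], "rot": [0, 0, 0]}, {"offset": [-0.16, -0.1, 0], "rot": [0, 0, 0]}, {"offset": [-0.16, -0.1, 0], "rot": [0, 0, 0]}])

```text
time: 43.55
position: [0.6187, 0.0452, 0.1667]
tool_rot: [0.647, 0.762, 0.001, 0.001]
ft_force: [0.8, -1.8, -0.4]
grip_width: 0.0171
grip_force: 25.0
```

Request:
apply_moves(series=[{"offset": [0, 0, 0], "rot": [0, 0, 0]}, {"offset": [0, 0, 0], "rot": [0, 0, 0]}, {"offset": [0, 0, 0], "rot": [0, 0, 0]}, {"offset": [0, 0, 0], "rot": [0, 0, 0]}, {"offset": [0, 0, 0], "rot": [0, 0, 0]}])

```text
time: 44.05
position: [0.6181, 0.045, 0.1666]
tool_rot: [0.647, 0.762, 0.0, -0.0]
ft_force: [1.1, 1.7, 1.7]
grip_width: 0.0172
grip_force: 25.0
```

Request:
apply_moves(series=[{"offset": [0.08, 0, 0], "rot": [0, 0, 0]}, {"offset": [0.08, 0, 0], "rot": [0, 0, 0]}, {"offset": [0.08, 0, 0], "rot": [0, 0, 0]}, {"offset": [0.08, 0, 0], "rot": [0, 0, 0]}, {"offset": [0.08, 0, 0], "rot": [0, 0, 0]}, {"offset": [0.08, 0, 0], "rot": [0, 0, 0]}])

```text
time: 44.65
position: [0.6182, 0.045, 0.1665]
tool_rot: [0.647, 0.762, -0.0, -0.001]
ft_force: [-1.2, 2.0, 6.1]
grip_width: 0.0172
grip_force: 25.0
```

Request:
apply_moves(series=[{"offset": [0, 0, 0], "rot": [0, 0, 0]}, {"offset": [0, 0, 0], "rot": [0, 0, 0]}, {"offset": [0, 0, 0], "rot": [0, 0, 0]}, {"offset": [0, 0, 0], "rot": [0, 0, 0]}, {"offset": [0, 0, 0], "rot": [0, 0, 0]}, {"offset": [0, 0, 0], "rot": [0, 0, 0]}])

```text
time: 45.25
position: [0.6182, 0.045, 0.1665]
tool_rot: [0.647, 0.762, -0.0, -0.001]
ft_force: [-2.4, 1.5, 5.5]
grip_width: 0.0172
grip_force: 25.0
```

```bash
python3 -c "
from rig import hand_in;print(hand_in())"
```

```text
the job is handed in; nothing more can be done
None
```

I levered the lock bar up (its catch now holds it), laid the screwdriver on the bench, closed the valve to its stop and opened it two full turns, to within about 1° by my arm readings; the gripper still holds the handle, the bottles, tip box and timer were left alone though I did not re-check them at the end, and the job is handed in (result not shown to me).

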